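Key a flatted roundel in a V-jig and lock the toggle clamp

ROBOT

A 6-joint arm with a two-finger parallel gripper is mounted at the origin on the work surface; the furniture and walls round the work are solid. World frame = base frame: x ahead of the robot, y to its left, z up, the work surface at z = 0. Lengths are in m, angles in rad, forces in N, time in s.
With the tool pointing down it reaches from about 0.275 to 0.825 m from the base axis. Payload 4.9 kg.
Tool frame: the origin (TCP) lies on the centre line of the jaws, within the pads' length; the fingertips stand 17 mm ahead of it and the grasp point (between the pads) lies 2 mm behind it; z points along the fingers, y is the line along which they close (so a half turn about z gives the same grasp; the last joint's range is limited). The gripper opens to 85 mm and grips with 20 to 120 N. Pads are 22 mm wide; open, the fingers measure 114 mm over their backs; the gripper's body (76 mm by 85 mm) begins 54 mm behind the grasp point. The pads swing forward as they close: fully open they stand 13 mm farther back than shut.
Start: joints at [-1.352, 0.326, -0.193, 1.052, 0, 1.437], TCP at [0.19, -0.516, 0.248] pointing down, gripper open.
Joint ranges: [-2.65, 2.65], [-0.97, 1.79], [-1.3, 1.35], [-1.93, 2.1], [-1.47, 1.37], [-3.14, 3.14]. Speed limits (rad/s): [2.57, 2.57, 3.14, 3.14, 3.14, 3.14].

INTERFACE

Orientations are given as a unit quaternion [w, x, y, z].
In Python, from workcell import r, vision gives the robot as it stands.
- The arm moves only by the tool arm_command, never from a script. Its argument "motion" is a list of rows, each a list of 3 entries, a list of its own where there are three numbers: the shift along the tool's x, y, z in m, then the turn about the tool's z in rad, then the finger opening in m, from 0 to 0.0854. A call has exactly 8 rows; each row shifts and turns the commanded pose from where the row before left it, along the tool's axes as they then stand; what a row does not reach is not made up. A row lasts 1/12 s, in which the tool goes at most 41.7 mm and 7.16 degrees, less where a joint would pass 70% of its speed; a pose out of reach is approached as far as the arm can. A call is refused whole if a number of a shift passes 0.0417 or a number of a turn 0.125, either way. A call with a gripper value outside its range is refused whole. The fingers move at their own pace and stop on an object; "force" is the grip in N (left out, the last holds). Time passes only in rows, so rows that do not move let the fingers close, or fill a call up. It gives the time, the measured TCP pose, the force, the opening and the grip force at its end, in the units of the state.
- r.get_state(): the state, without advancing time (a new reading comes with each control period).
- vision.get_image(name): name is "scene" or "top" or "wrist"; returns the picture (480x640x3 uint8, red, green, blue); there is no depth.
- vision.calibration(name): a dict with "camera_matrix" (3x3 intrinsics, pixels), "extrinsics" (4x4, takes a point from camera to world coordinates). Camera axes: x right, y up, looking along -z (the intrinsics and any distortion apply to the point x, -y, -z); pixel columns grow to the right and rows downward; lengths in m; the calibration is good to about 2 mm. A picture is of the moment at which its call begins: read the wrist's pose just before it. calibration takes no time and is no camera call; for the wrist camera it gives the pose at the moment of the call.
- r.hand_in(): hands the job in; it is judged then, once.
The state is a dict: "time": time; "qpos": joint angles; "qd": joint speeds; "joint_efforts": joint torques, N m; "eef_pos": TCP position; "orientation": TCP orientation; "ft_force": force on the tool from outside, world axes, zero at the start; "moment": the same for the moment, N m; "finger_gap": finger opening in m; "gripper_force": force on a finger pad.
Only numpy, scipy, OpenCV 4.12 (cv2) and the standard library are available. Lean on these libraries where they do the work, as an engineer would, in place of code of your own. Each camera call takes 0.05 s, during which the arm holds its last target. There are 200 camera calls.

TASK

The turned roundel in the V-jig still has its chuck spigot, which is to be pared away next, and it must not spin under the gouge. With the spigot as your handhold, roll it in the V until you feel its sawn flat drop on to one of the two fences (either one), so that the flat lies flush on that fence and the round edge touches the other, and push the toggle clamp's lever all the way down to lock it there. Leave the gouge and the mallet where they lie.

Things in the scene. Friction and masses are not known exactly. Their poses are not given: they have to be found in the camera images.
- roundel: Turned wooden disc lying on the jig board, 100 mm across, 32 mm thick, about 0.2 kg. One side is sawn to a flat: chord 54 mm long, 42 mm from the centre. On top stands the round spigot to grip, 42 mm across, 30 mm tall (top 62 mm above the underside). Origin: centre of the underside. x axis: from the centre square to the flat; z up. At the start the flat faces away from both fences.
- jig: Fixed V-jig: plywood board 310 x 170 x 12 mm. Origin: centre of its underside. x: along the board from the clamp to the corner of the V; z up. Two fences at 45 degrees to x; their faces would meet at x = 130, y = 0 mm (the corner is left open). The roundel's centre lies at x = 59, y = 0 when only its round edge touches, at x = 65, y = +5.7 or -5.7 when its flat is bedded on the +y or -y fence.
- fence_left: Wooden fence on the jig's +y side, 82 x 20 mm, 26 mm high on the board (top at z = 38 mm). Origin: on its working face, 50 mm from the corner of the V, at board-top height. x: square out of the face, into the V; y: along the face toward the corner. With the flat bedded here the roundel's origin is at x = 42, y = 0 mm and its x axis points into the fence, opposite to this x.
- fence_right: The same fence on the jig's -y side. Origin and x likewise (x out of the working face into the V); y: along the face, away from the corner. With the flat bedded here the roundel's origin is at x = 42, y = 0 mm and its x axis points into the fence, opposite to this x.
- clamp_lever (a joint): Angle of the clamp lever, rad. 0 open: the lever stands, leaning 0.25 rad from upright toward the jig's -x end. It grows as the grip is pushed over and down, away from the roundel, to 1.35 at its stop (level). Friction about 2 N at the grip; it stays where left. It drives the rubber tip 23 mm toward the V and locks over centre; it jams well before the stop if the roundel's round edge bears on all sides.
- lever_grip (a point): Point on the axis of the lever's black grip, 100 mm from the pivot. The grip is a round bar of 22 mm diameter that runs from 41 to 131 mm from the pivot and swings in the jig's upright x-z plane.
- lever_pivot (a point): Pivot of the clamp lever, at x = -114, y = 0 mm on the jig, 36 mm above the bench; the lever turns about the jig's y axis. The clamp's steel bracket round it is less than 52 mm high. From the clamp a rod runs toward the V with a 16 mm rubber tip, which presses on the roundel's round edge when the lever is down.
- gouge: Carving gouge with a wooden handle, 270 mm long, lying along the bench's right edge, beyond the V; leave it. Origin: centre of its underside.
- mallet: Round wooden carving mallet, 254 mm long, head 86 mm across, lying on the bench at the robot's left, beyond the clamp lever; leave it. Origin: under the middle of its length.

How it is judged:
At the end, for the whole second after the job is handed in: The roundel lies at rest on the board, its flat flush on one fence (within 4 degrees, centre 39.5 to 44.5 mm from that face and within 3.5 mm of its place along it, so the round edge touches the other fence), and the clamp lever is down (past 1.25 of its 1.35 rad) (((x of roundel in the frame of fence_left between 0.0395 and 0.0445 m and y of roundel in the frame of fence_left between -0.0035 and 0.0035 m and angle between the x axis of roundel and the x axis of fence_left, either way round below 0.07 rad) or (x of roundel in the frame of fence_right between 0.0395 and 0.0445 m and y of roundel in the frame of fence_right between -0.0035 and 0.0035 m and angle between the x axis of roundel and the x axis of fence_right, either way round below 0.07 rad)) and z of roundel in the frame of jig between 0.01 and 0.015 m and angle between roundel's own z axis and vertical below 0.05 rad and linear speed of roundel below 0.01 m/s and value of joint clamp_lever above 1.25 rad).
It fails at once if the gouge is pushed about (distance of gouge from where it was at the start of the episode above 0.03 m).
It fails at once if the mallet is pushed about (distance of mallet from where it was at the start of the episode above 0.03 m).
It also fails if it takes over 72 s, if anything falls off the work surface, if the arm or the gripper's body presses on something with over 40 N, if the wrist force passes 120 N, or if a joint passes its speed limit or range.

## Working session

There is one attempt and no reset: what is moved stays moved. The work goes in short steps, Python scripts to look and compute and a tool call to move; the robot and the scene stay as the last step left them, time stands still between calls to the robot, and variables do not carry over. Pictures are saved under pics/ and viewed, at most 10 in all, crops included, and the job is handed in when it is done.

Besides the shell and the picture viewer there is one more tool, called after ">>>" as a command line: name --argument value ..., lists and objects as JSON in quotes. arm_command: Moves the arm, as the interface text tells. Its arguments: {"type":"object","properties":{"motion":{"type":"array"},"force":{"type":"number"}},"required":["motion"]}

```bash
mkdir -p pics
python3 - <<'E'
from workcell import r, vision
import cv2, numpy as np
for n in ["scene","top"]:
    cv2.imwrite(f"pics/{n}0.png", vision.get_image(n)[:,:,::-1])
    c=vision.calibration(n); print(n,np.round(c["camera_matrix"],1).tolist(),np.round(c["extrinsics"],4).tolist(),[k for k in c])
s=r.get_state(); print(s["eef_pos"],s["orientation"],s["time"],s["finger_gap"])
E
```

```text
scene [[601.7, 0.0, 327.3], [0.0, 601.7, 236.4], [0.0, 0.0, 1.0]] [[0.7709, -0.3653, 0.5218, 1.1166], [0.6367, 0.4201, -0.6466, -0.7559], [0.017, 0.8307, 0.5565, 0.7525], [0.0, 0.0, 0.0, 1.0]] ['camera_matrix', 'extrinsics']
top [[516.3, 0.0, 317.3], [0.0, 516.3, 249.5], [0.0, 0.0, 1.0]] [[0.013, 0.9956, -0.0927, 0.426], [-0.9998, 0.0117, -0.0149, -0.0217], [-0.0138, 0.0929, 0.9956, 1.1678], [0.0, 0.0, 0.0, 1.0]] ['camera_matrix', 'extrinsics']
[ 0.18995153 -0.51562452  0.24757974] [-7.75467152e-04  9.84479644e-01  1.75497090e-01 -3.26773038e-05] 0.1 0.08556468509126701
```

View pics/top0.png

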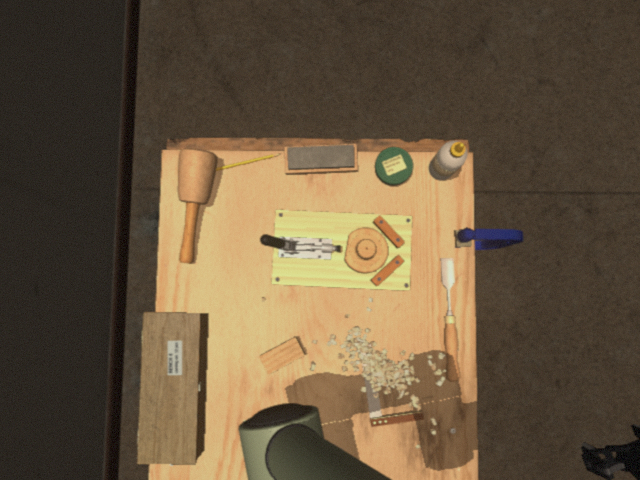

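View pics/scene0.png

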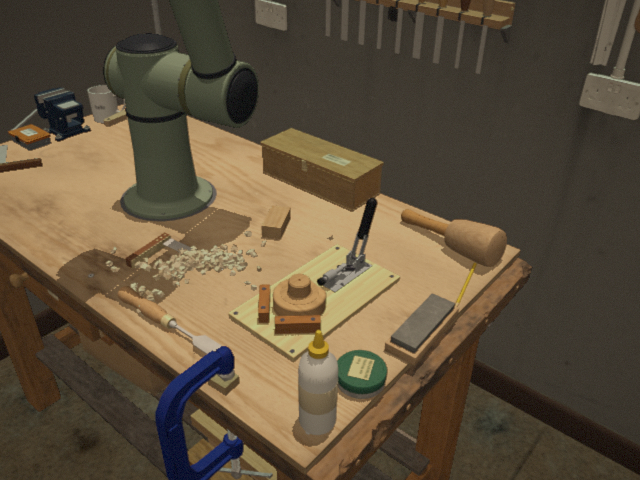

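The top picture shows the board with corners near (275,211), (411,211), (410,290) and (272,287). The spigot is at about (367,249), the lever grip at (270,240), and the V opens to the left toward the clamp. I'll enlarge it for measurement.

```bash
cat > h.py <<'E'
import numpy as np, cv2
from workcell import r, vision
def ray(cal,px,z):
    K=np.array(cal["camera_matrix"]);E=np.array(cal["extrinsics"])
    d=np.linalg.inv(K)@[px[0],px[1],1]; d=E[:3,:3]@(d*[1,-1,-1]); o=E[:3,3]
    return o+d*(z-o[2])/d[2]
def proj(cal,P):
    K=np.array(cal["camera_matrix"]);E=np.array(cal["extrinsics"])
    p=E[:3,:3].T@(np.array(P)-E[:3,3]); p=p*[1,-1,-1]; p=K@p; return p[:2]/p[2]
E
python3 - <<'E'
from h import *
im=cv2.imread("pics/top0.png")[195:305,250:425]
cv2.imwrite("pics/top0c.png",cv2.resize(im,None,fx=4.5,fy=4.5,interpolation=cv2.INTER_CUBIC))
c=vision.calibration("top")
for p,z in [((275,211),.012),((411,211),.012),((410,290),.012),((272,287),.012),((367,248),.074),((265,240),.15)]:
    print(p,np.round(ray(c,p,z),4))
E
```

```text
(275, 211) [0.6202 0.0926 0.012 ]
(411, 211) [ 0.6235 -0.2149  0.012 ]
(410, 290) [ 0.4455 -0.212   0.012 ]
(272, 287) [0.4483 0.0957 0.012 ]
(367, 248) [ 0.5323 -0.111   0.074 ]
(265, 240) [0.5385 0.0976 0.15  ]
```

View pics/top0c.png

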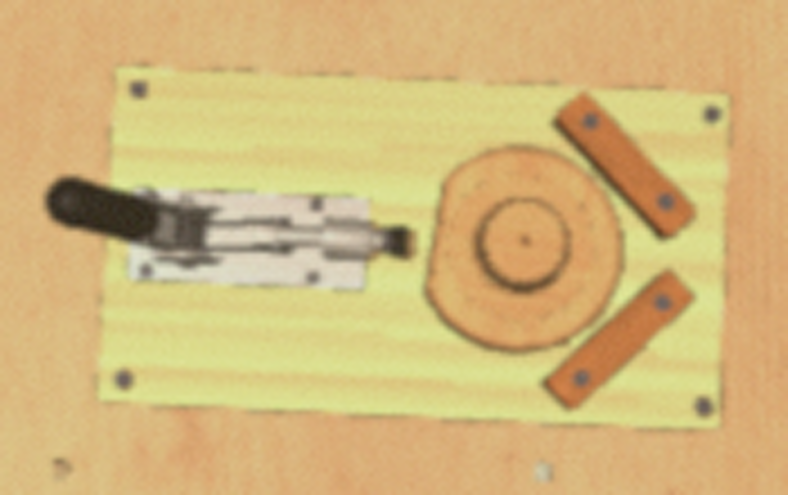

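The enlarged top view gives board corners at crop (117,67), (729,93), (719,430) and (100,402). The flat runs (443,187)–(427,287), so it faces the clamp, tilted a little toward the far fence. The near choice is therefore fence_left (far side), about 128° of clockwise roll. Next I fit the jig pose and start the approach.

Run:
```python
from h import *
c=vision.calibration("top")
f=lambda u,v:(u/4.5-.4+250,v/4.5-.4+195)
W=np.array([ray(c,f(*p),.012)[:2] for p in [(117,67),(729,93),(719,430),(100,402)]])
J=np.array([(-.155,.085),(.155,.085),(.155,-.085),(-.155,-.085)])
Jc=J-J.mean(0);Wc=W-W.mean(0)
U,S,Vt=np.linalg.svd(Jc.T@Wc);R=Vt.T@np.diag([1,np.linalg.det(Vt.T@U.T)])@U.T
t=W.mean(0);print("R",np.round(R,4).tolist(),"t",t,"yaw",np.arctan2(R[1,0],R[0,0]));print(np.round(W-(J@R.T+t),4))
for p in [(.059,0),(.065,.0057),(-.114,0),(-.139,0)]:print(p,R@p+t)
print("spigot",ray(c,f(523,243),.074))
a,b=[ray(c,f(*p),.044)[:2] for p in[(443,187),(427,287)]];d=b-a;n=np.array([-d[1],d[0]]);n/=np.linalg.norm(n);print("chord",np.linalg.norm(d),"n",n,"in jig",R.T@n, "mid",(a+b)/2)
```

```text
R [[-0.0321, 0.9995], [-0.9995, -0.0321]] t [ 0.5344209  -0.05984068] yaw -1.6029014994640363
[[-0.0007 -0.0011]
 [-0.0007  0.0012]
 [ 0.0007  0.0014]
 [ 0.0007 -0.0015]]
(0.059, 0) [ 0.53252703 -0.11881027]
(0.065, 0.0057) [ 0.53803149 -0.12499015]
(-0.114, 0) [0.53808027 0.05410057]
(-0.139, 0) [0.53888276 0.07908769]
spigot [ 0.5310202  -0.10848694  0.074     ]
chord 0.04943750922015075 n [-0.14934829 -0.98878465] in jig [ 0.99306913 -0.11753168] mid [ 0.53637678 -0.06818192]
```

>>> arm_command --motion '[[[0.029, -0.0165, 0], 0, 0.0854], [[0.029, -0.0165, 0], 0, 0.0854], [[0.029, -0.0165, 0], 0, 0.0854], [[0.029, -0.0165, 0], 0, 0.0854], [[0.029, -0.0165, 0], 0, 0.0854], [[0.029, -0.0165, 0], 0, 0.0854], [[0.029, -0.0165, 0], 0, 0.0854], [[0.029, -0.0165, 0], 0, 0.0854]]'

```text
time: 0.77
eef_pos: [0.3628, -0.3105, 0.248]
orientation: [-0.0, 0.985, 0.175, -0.0]
ft_force: [0.8, -0.1, -0.2]
finger_gap: 0.0854
gripper_force: 0.0
```

>>> arm_command --motion '[[[0.0284, -0.0164, 0], 0, 0.0854], [[0.0284, -0.0164, 0], 0, 0.0854], [[0.0284, -0.0164, 0], 0, 0.0854], [[0.0284, -0.0164, 0], 0, 0.0854], [[0.0284, -0.0164, 0], 0, 0.0854], [[0.0284, -0.0164, 0], 0, 0.0854], [[0.0284, -0.0164, 0], 0, 0.0854], [[0.0284, -0.0164, 0], 0, 0.0854]]'

```text
time: 1.43
eef_pos: [0.5306, -0.1089, 0.2479]
orientation: [-0.0, 0.984, 0.176, -0.0]
ft_force: [-0.3, -0.5, 0.0]
finger_gap: 0.0852
gripper_force: 0.0
```

>>> arm_command --motion '[[[0, 0, 0], -0.12, 0.0854], [[0, 0, 0.005], -0.12, 0.0854], [[0, 0, 0.005], -0.12, 0.0854], [[0, 0, 0.005], -0.12, 0.0854], [[0, 0, 0.005], -0.12, 0.0854], [[0, 0, 0.005], -0.12, 0.0854], [[0, 0, 0.005], -0.12, 0.0854], [[0, 0, 0.005], -0.12, 0.0854]]'

```text
time: 2.1
eef_pos: [0.5297, -0.1104, 0.2126]
orientation: [-0.0, 0.79, 0.613, -0.0]
ft_force: [0.0, 0.6, -0.4]
finger_gap: 0.0853
gripper_force: 0.0
```

>>> arm_command --motion '[[[0, 0, 0.005], -0.12, 0.0854], [[0, 0, 0.005], -0.12, 0.0854], [[0, 0, 0.005], -0.12, 0.0854], [[0, 0, 0.005], -0.12, 0.0854], [[0, 0, 0.005], -0.12, 0.0854], [[0, 0, 0.005], -0.12, 0.0854], [[0, 0, 0.005], -0.12, 0.0854], [[0, 0, 0], -0.12, 0.0854]]'

```text
time: 2.77
eef_pos: [0.5291, -0.1102, 0.1769]
orientation: [-0.001, 0.418, 0.908, -0.0]
ft_force: [0.1, 0.8, 0.2]
finger_gap: 0.0855
gripper_force: 0.0
```

>>> arm_command --motion '[[[0, 0, 0], -0.12, 0.0854], [[0, 0, 0], -0.12, 0.0854], [[0, 0, 0], -0.12, 0.0854], [[0, 0, 0], -0.12, 0.0854], [[0, 0, 0], -0.12, 0.0854], [[0, 0, 0], -0.12, 0.0854], [[0, 0, 0], 0, 0.0854], [[0, 0, 0], 0, 0.0854]]'

```text
time: 3.43
eef_pos: [0.5298, -0.1104, 0.178]
orientation: [-0.0, 0.076, 0.997, 0.0]
ft_force: [0.2, -0.9, 0.6]
finger_gap: 0.0858
gripper_force: 0.0
```

Run:
```python
from h import *
s=r.get_state();c=vision.calibration("wrist");im=vision.get_image("wrist")
cv2.imwrite("pics/w1.png",im[:,:,::-1]);np.save("w1.npy",{k:np.array(v) for k,v in c.items()},allow_pickle=True)
print(s["time"],s["eef_pos"],s["orientation"],np.round(s["qpos"],3))
x=s["orientation"];from scipy.spatial.transform import Rotation as Ro
print(np.round(Ro.from_quat([*x[1:],x[0]]).as_matrix(),3))
print("spigot guess px",proj(c,[.531,-.1085,.074]))
```

```text
3.4333 [ 0.52976183 -0.1104001   0.17796753] [-3.47770525e-04  7.58483962e-02  9.97119296e-01  9.65483738e-05] [-0.342  0.368 -0.322  0.881  0.    -0.19 ]
[[-0.988  0.151 -0.001]
 [ 0.151  0.988  0.   ]
 [ 0.001  0.    -1.   ]]
spigot guess px [319.79723083 249.99294103]
```

View pics/w1.png

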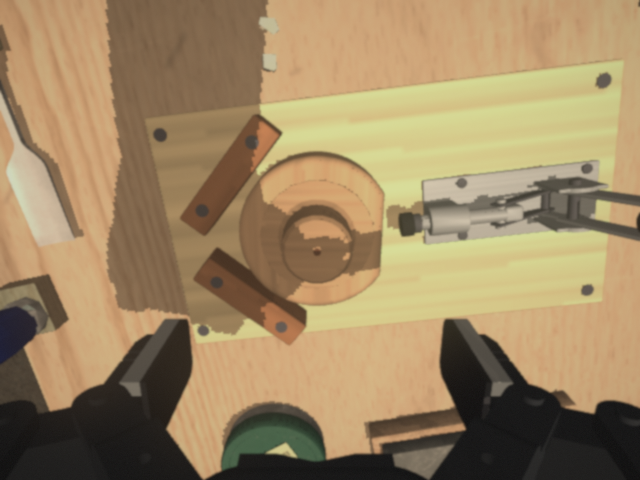

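The wrist view shows the spigot centre at (317,251), the flat at right from (382,195) to (381,270), and board corners at (147,119), (622,61), (602,300) and (192,342). It agrees with the guess, so I refine the numbers.

Run:
```python
from h import *
c=np.load("w1.npy",allow_pickle=True).item()
W=np.array([ray(c,p,.012)[:2] for p in [(622,61),(147,119),(192,342),(602,300)]])
# identify: right side of image is clamp
print(np.round(W,4))
print("spigot",ray(c,(317,251),.074))
a,b=[ray(c,p,.044)[:2] for p in[(382,195),(381,270)]];d=b-a;n=np.array([-d[1],d[0]]);n/=np.linalg.norm(n);print("chord",np.linalg.norm(d),"n",n,"mid",(a+b)/2)
# fence top working edges: (upper in image) , (lower)
for p in [(282,131),(207,235),(219,249),(307,311)]: print(p,ray(c,p,.038)[:2])
R=np.array([[-.0321,.9995],[-.9995,-.0321]]);t=np.array([.5344,-.0598])
for z,P in [(.012,[(-.155,.085),(.155,.085),(.155,-.085),(-.155,-.085)]),(.038,[(.13-.0086*k,s*.0086*k) for s in(1,-1) for k in (1.1,6.8)])]:
  for p in P: print(z,np.round(p,3),np.round(proj(c,[*(R@p+t),z]),0))
```

```text
[[ 0.4565  0.0957]
 [ 0.4453 -0.2094]
 [ 0.6113 -0.2196]
 [ 0.6229  0.0912]]
spigot [ 0.53135632 -0.11015546  0.074     ]
chord 0.04946389150020594 n [0.1180197  0.99301125] mid [ 0.53621526 -0.06958063]
(282, 131) [ 0.46503021 -0.12124506]
(207, 235) [ 0.52204097 -0.18064184]
(219, 249) [ 0.53257442 -0.17505467]
(307, 311) [ 0.58559854 -0.12522572]
0.012 [-0.155  0.085] [604. 302.]
0.012 [0.155 0.085] [196. 345.]
0.012 [ 0.155 -0.085] [143. 118.]
0.012 [-0.155 -0.085] [626.  57.]
0.038 [0.121 0.009] [213. 261.]
0.038 [0.072 0.058] [297. 319.]
0.038 [ 0.121 -0.009] [208. 233.]
0.038 [ 0.072 -0.058] [271. 148.]
```

>>> arm_command --motion '[[[-0.0014, 0, 0.016], 0, 0.0854], [[0, 0, 0.016], 0, 0.0854], [[0, 0, 0.016], 0, 0.0854], [[0, 0, 0.016], 0, 0.0854], [[0, 0, 0.016], 0, 0.0854], [[0, 0, 0.016], 0, 0.0854], [[0, 0, 0.01], 0, 0.0854], [[0, 0, 0.007], 0, 0.0854]]'

```text
time: 4.15
eef_pos: [0.5307, -0.1105, 0.064]
orientation: [-0.001, 0.075, 0.997, 0.0]
ft_force: [-0.7, -0.4, -1.0]
finger_gap: 0.0853
gripper_force: 0.0
```

>>> arm_command --motion '[[[0, 0, 0], 0, 0.03], [[0, 0, 0], 0, 0.03], [[0, 0, 0], 0, 0.03], [[0, 0, 0], 0, 0.03], [[0, 0, 0], 0, 0.03], [[0, 0, 0], 0, 0.03], [[0, 0, 0], 0, 0.03], [[0, 0, 0], 0, 0.03]]' --force 50

```text
time: 4.82
eef_pos: [0.5324, -0.1108, 0.0665]
orientation: [0.001, 0.074, 0.997, -0.0]
ft_force: [-1.2, 0.6, 6.1]
finger_gap: 0.0406
gripper_force: 51.0
```

>>> arm_command --motion '[[[0, 0, -0.002], 0, 0.03], [[0, 0, 0], 0.1, 0.03], [[0, 0, 0], 0.1, 0.03], [[0, 0, 0], 0.1, 0.03], [[0, 0, 0], 0.1, 0.03], [[0, 0, 0], 0.1, 0.03], [[0, 0, 0], 0.1, 0.03], [[0, 0, 0], 0.1, 0.03]]'

```text
time: 5.48
eef_pos: [0.531, -0.1106, 0.0671]
orientation: [-0.0, 0.414, 0.91, -0.0]
ft_force: [-0.0, -0.7, -3.1]
finger_gap: 0.0403
gripper_force: 50.6
```

>>> arm_command --motion '[[[0, 0, 0], 0.12, 0.03], [[0, 0, 0], 0.12, 0.03], [[0, 0, 0], 0.12, 0.03], [[0, 0, 0], 0.12, 0.03], [[0, 0, 0], 0.12, 0.03], [[0, 0, 0], 0.12, 0.03], [[0, 0, 0], 0.12, 0.03], [[0, 0, 0], 0.12, 0.03]]'

```text
time: 6.15
eef_pos: [0.531, -0.1107, 0.0671]
orientation: [-0.0, 0.788, 0.616, -0.0]
ft_force: [0.4, 0.9, -2.2]
finger_gap: 0.0405
gripper_force: 50.6
```

Run:
```python
from h import *
s=r.get_state();c=vision.calibration("wrist");im=vision.get_image("wrist")
cv2.imwrite("pics/w2.png",im[:,:,::-1]);np.save("w2.npy",{k:np.array(v) for k,v in c.items()},allow_pickle=True)
q=s["orientation"];print(s["time"],s["eef_pos"],"psi",2*np.arctan2(q[2],q[1]),np.round(s["qpos"],3),s["ft_force"],s["moment"])
```

```text
6.15 [ 0.53096972 -0.11066238  0.06707517] psi 1.3267336350399221 [-0.341  0.503 -0.441  0.628 -0.     1.473] [ 0.42307635  0.90814333 -2.16022214] [ 0.00310844 -0.0208431   0.01030537]
```

View pics/w2.png

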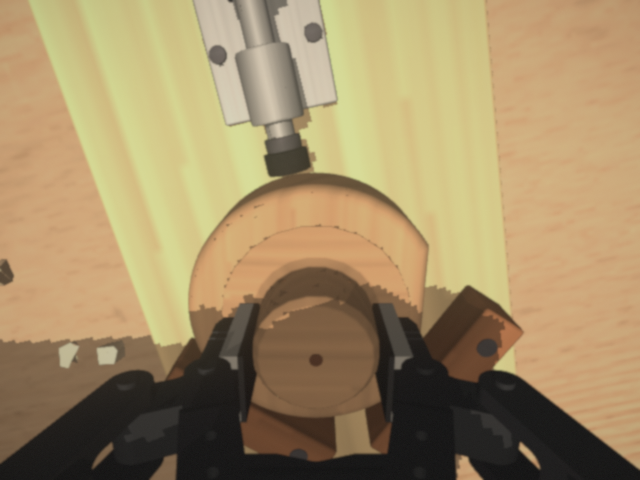

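The roundel is held with the spigot centred between the pads. The flat is now at the right edge from (428,245) and has turned 1.67 rad, with about 0.59 rad to go. I turn the rest, then push into the V with a little overshoot.

>>> arm_command --motion '[[[0, 0, 0.001], 0.1, 0.03], [[0, 0, 0], 0.1, 0.03], [[0, 0, 0], 0.1, 0.03], [[0, 0, 0], 0.1, 0.03], [[0, 0, 0], 0.1, 0.03], [[0, 0, 0], 0.08, 0.03], [[0, 0, 0], 0, 0.03], [[0, 0, 0], 0, 0.03]]'

```text
time: 6.87
eef_pos: [0.5315, -0.1108, 0.0665]
orientation: [0.0, 0.929, 0.369, 0.0]
ft_force: [-1.6, 0.7, 1.1]
finger_gap: 0.0405
gripper_force: 50.7
```

```bash
cat > st.py <<'E'
from h import *
s=r.get_state();q=s["orientation"];ps=2*np.arctan2(q[2],q[1]);p=s["eef_pos"]
R=np.array([[-.0321,.9995],[-.9995,-.0321]]);t=np.array([.5344,-.0598])
A=np.array([[np.cos(ps),np.sin(ps)],[np.sin(ps),-np.cos(ps)]])
print(s["time"],np.round(p,4),"psi",round(ps,4),"F",np.round(s["ft_force"],1),"M",np.round(s["moment"],3),"q",np.round(s["qpos"],2),"gap",s["finger_gap"])
print("jig xy",np.round(R.T@(p[:2]-t),4),"Fjig",np.round(R.T@np.array(s["ft_force"])[:2],1))
import sys
if len(sys.argv)>2:
    g=R@[float(v) for v in sys.argv[1:3]]+t; print("tool shift to goal",np.round(A@(g-p[:2]),4))
print("tool axes per jig +x:",np.round(A@R[:,0],3)," jig +y:",np.round(A@R[:,1],3))
E
python3 st.py .065 .0057
```

```text
6.8667 [ 0.5315 -0.1108  0.0665] psi 0.7562 F [-1.6  0.7  1.1] M [-0.006  0.033 -0.032] q [-0.34  0.5  -0.44  0.63 -0.    2.04] gap 0.04054162633179949
jig xy [ 0.0511 -0.0012] Fjig [-0.7 -1.6]
tool shift to goal [-0.005   0.0147]
tool axes per jig +x: [-0.709  0.705]  jig +y: [0.705 0.709]
```

>>> arm_command --motion '[[[-0.001, 0.003, 0], 0, 0.03], [[-0.001, 0.003, 0], 0, 0.03], [[-0.001, 0.003, 0], 0, 0.03], [[-0.001, 0.003, 0], 0, 0.03], [[-0.001, 0.003, 0], 0, 0.03], [[-0.002, 0.003, 0], 0, 0.03], [[0, 0, 0], 0, 0.03], [[0, 0, 0], 0, 0.03]]'

```text
time: 7.53
eef_pos: [0.5379, -0.1254, 0.0667]
orientation: [-0.003, 0.929, 0.37, 0.001]
ft_force: [-1.5, 9.8, 9.1]
finger_gap: 0.0406
gripper_force: 51.7
```

```bash
python3 st.py .065 .0057
```

```text
7.5333 [ 0.5379 -0.1254  0.0667] psi 0.7578 F [-1.5  9.8  9.1] M [1.954 0.509 0.145] q [-0.37  0.52 -0.41  0.64  0.01  2.02] gap 0.04055314188459858
jig xy [0.0655 0.0056] Fjig [-9.7 -1.8]
tool shift to goal [ 0.0004 -0.0003]
tool axes per jig +x: [-0.71   0.704]  jig +y: [0.704 0.71 ]
```

Position matches the bedded place within 0.5 mm. I'll feel the flat by wiggling the yaw both ways.

>>> arm_command --motion '[[[0, 0, 0], 0.03, 0.03], [[0, 0, 0], 0.03, 0.03], [[0, 0, 0], 0, 0.03], [[0, 0, 0], 0, 0.03], [[0, 0, 0], 0, 0.03], [[0, 0, 0], 0, 0.03], [[0, 0, 0], 0, 0.03], [[0, 0, 0], 0, 0.03]]'

```text
time: 8.2
eef_pos: [0.5386, -0.1234, 0.0668]
orientation: [-0.005, 0.939, 0.344, 0.002]
ft_force: [-0.3, 15.3, 9.2]
finger_gap: 0.0405
gripper_force: 51.7
```

```bash
python3 st.py
```

```text
8.2 [ 0.5386 -0.1234  0.0668] psi 0.7014 F [-0.3 15.3  9.2] M [2.981 0.155 0.9  ] q [-0.36  0.52 -0.41  0.64  0.01  2.08] gap 0.04054928412490015
jig xy [0.0635 0.0062] Fjig [-15.3  -0.7]
tool axes per jig +x: [-0.67   0.743]  jig +y: [0.743 0.67 ]
```

>>> arm_command --motion '[[[0, 0, 0], -0.04, 0.03], [[0, 0, 0], -0.04, 0.03], [[0, 0, 0], -0.04, 0.03], [[0, 0, 0], 0, 0.03], [[0, 0, 0], 0, 0.03], [[0, 0, 0], 0, 0.03], [[0, 0, 0], 0, 0.03], [[0, 0, 0], 0, 0.03]]'

```text
time: 8.87
eef_pos: [0.5371, -0.1248, 0.0667]
orientation: [-0.004, 0.918, 0.397, 0.001]
ft_force: [-3.5, 10.6, 10.3]
finger_gap: 0.0407
gripper_force: 51.9
```

```bash
python3 st.py
```

```text
8.8667 [ 0.5371 -0.1248  0.0667] psi 0.8157 F [-3.5 10.6 10.3] M [ 2.222  0.862 -0.706] q [-0.37  0.52 -0.41  0.64  0.01  1.96] gap 0.04069550023881604
jig xy [0.0649 0.0048] Fjig [-10.5  -3.8]
tool axes per jig +x: [-0.75   0.662]  jig +y: [0.662 0.75 ]
```

The moment crosses zero near ψ≈0.768, which is the flush angle. I turn back to it, ease off, release and rise.

>>> arm_command --motion '[[[0, 0, 0], 0.024, 0.03], [[0, 0, 0], 0.023, 0.03], [[0, 0, -0.002], 0, 0.03], [[0, 0, 0], 0, 0.03], [[0, 0, 0], 0, 0.03], [[0, 0, 0], 0, 0.03], [[0, 0, 0], 0, 0.03], [[0, 0, 0], 0, 0.03]]'

```text
time: 9.53
eef_pos: [0.5375, -0.1257, 0.0676]
orientation: [-0.003, 0.927, 0.376, 0.0]
ft_force: [-1.0, 7.7, 0.2]
finger_gap: 0.0402
gripper_force: 51.7
```

```bash
python3 st.py .065 .0057
```

```text
9.5333 [ 0.5375 -0.1257  0.0676] psi 0.7699 F [-1.   7.7  0.2] M [ 1.598  0.078 -0.114] q [-0.37  0.52 -0.41  0.65  0.01  2.01] gap 0.040159239942379514
jig xy [0.0658 0.0052] Fjig [-7.6 -1.2]
tool shift to goal [ 0.0009 -0.0002]
tool axes per jig +x: [-0.719  0.695]  jig +y: [0.695 0.719]
```

>>> arm_command --motion '[[[0.001, -0.002, 0], 0, 0.03], [[0, 0, 0], 0, 0.055], [[0, 0, 0], 0, 0.065], [[0, 0, 0], 0, 0.07], [[0, 0, 0], 0, 0.075], [[0, 0, -0.02], 0, 0.075], [[0, 0, -0.035], 0, 0.075], [[0, 0, -0.04], 0, 0.075]]'

```text
time: 10.2
eef_pos: [0.5362, -0.1262, 0.1626]
orientation: [-0.001, 0.928, 0.374, -0.002]
ft_force: [0.9, -0.6, 0.4]
finger_gap: 0.0754
gripper_force: 0.0
```

>>> arm_command --motion '[[[0, 0, -0.035], 0, 0.03], [[0, 0, 0], -0.12, 0], [[0, 0, 0], -0.12, 0], [[0, 0, 0], -0.12, 0], [[0, 0, 0], -0.12, 0], [[0, 0, 0], -0.12, 0], [[0, 0, 0], -0.12, 0], [[0, 0, 0], -0.05, 0]]'

```text
time: 10.87
eef_pos: [0.538, -0.1268, 0.1985]
orientation: [0.0, 0.718, 0.696, -0.0]
ft_force: [-0.4, -0.4, 0.4]
finger_gap: -0.0001
gripper_force: 0.0
```

```bash
python3 st.py -.1 0
python3 - <<'E'
from h import *
c=vision.calibration("wrist");im=vision.get_image("wrist")
cv2.imwrite("pics/w3.png",im[:,:,::-1]);np.save("w3.npy",{k:np.array(v) for k,v in c.items()},allow_pickle=True)
E
```

```text
10.8667 [ 0.538  -0.1268  0.1985] psi 1.5406 F [-0.4 -0.4  0.4] M [-0.002  0.03   0.002] q [-0.36  0.37 -0.26  0.94 -0.    1.24] gap -0.00010942519728809296
jig xy [0.0669 0.0057] Fjig [ 0.4 -0.4]
tool shift to goal [ 0.1669 -0.0054]
tool axes per jig +x: [-1.    -0.002]  jig +y: [-0.002  1.   ]
```

View pics/w3.png

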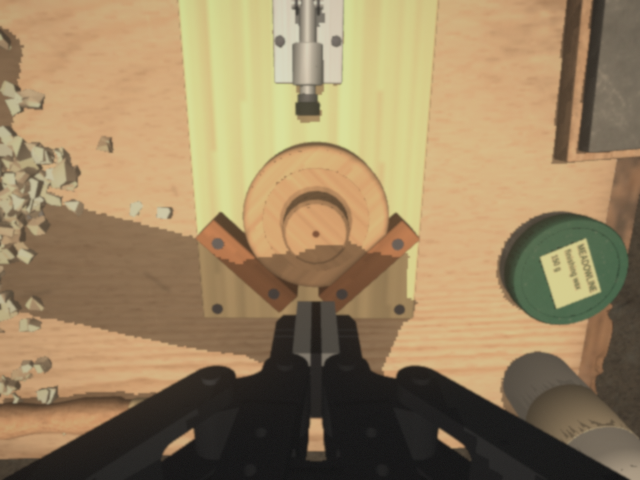

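The picture shows the roundel seated in the V, with the flat flush along the right-hand (jig +y) fence near (350,250). The round edge is at the other fence. Now for the lever: closed fingers go to its V side.

>>> arm_command --motion '[[[0.0278, -0.001, 0], 0, 0], [[0.0278, -0.001, 0], 0, 0], [[0.0278, -0.001, 0], 0, 0], [[0.0278, -0.001, 0], 0, 0], [[0.0278, -0.001, 0], 0, 0], [[0.0278, -0.001, 0], 0, 0], [[0, 0, 0.025], 0, 0], [[0, 0, 0.025], 0, 0]]'

```text
time: 11.58
eef_pos: [0.5394, 0.0419, 0.1494]
orientation: [0.002, 0.719, 0.695, 0.002]
ft_force: [0.5, 0.5, 0.1]
finger_gap: 0.0
gripper_force: 0.0
```

```bash
python3 st.py -.1 0
python3 - <<'E'
from h import *
im=vision.get_image("scene");cv2.imwrite("pics/s4.png",cv2.resize(im[150:390,200:480,::-1],None,fx=2.5,fy=2.5))
p0=None
for a in np.r_[.25:1.6:17j]:
    x=-.114-.095*np.sin(a)+.011*np.cos(a)+.011; z=.036+.095*np.cos(a)+.011*np.sin(a)+.017
    p=np.array([x,z]); 
    print(round(a,3),np.round(p,4),None if p0 is None else "tool dx %.4f dz %.4f"%(-(p-p0)[0],-(p-p0)[1])); p0=p
E
```

```text
11.5833 [0.5394 0.0419 0.1494] psi 1.5377 F [0.5 0.5 0.1] M [-0.071 -0.034  0.037] q [-0.06  0.39 -0.37  0.81 -0.    1.55] gap 4.984800546328381e-05
jig xy [-0.1018  0.0018] Fjig [-0.5  0.5]
tool shift to goal [-0.0018 -0.0018]
tool axes per jig +x: [-1.     0.001]  jig +y: [0.001 1.   ]
0.25 [-0.1158  0.1478] None
0.334 [-0.1238  0.1463] tool dx 0.0079 dz 0.0014
0.419 [-0.1316  0.1443] tool dx 0.0078 dz 0.0021
0.503 [-0.1392  0.1415] tool dx 0.0076 dz 0.0027
0.588 [-0.1465  0.1382] tool dx 0.0073 dz 0.0034
0.672 [-0.1535  0.1342] tool dx 0.0070 dz 0.0040
0.756 [-0.1602  0.1297] tool dx 0.0067 dz 0.0045
0.841 [-0.1664  0.1246] tool dx 0.0063 dz 0.0051
0.925 [-0.1722  0.119 ] tool dx 0.0058 dz 0.0056
1.009 [-0.1776  0.1129] tool dx 0.0053 dz 0.0061
1.094 [-0.1823  0.1064] tool dx 0.0048 dz 0.0065
1.178 [-0.1866  0.0995] tool dx 0.0042 dz 0.0069
1.263 [-0.1902  0.0923] tool dx 0.0036 dz 0.0072
1.347 [-0.1932  0.0848] tool dx 0.0030 dz 0.0075
1.431 [-0.1955  0.0771] tool dx 0.0024 dz 0.0077
1.516 [-0.1972  0.0692] tool dx 0.0017 dz 0.0079
1.6 [-0.1983  0.0612] tool dx 0.0010 dz 0.0080
```

View pics/s4.png

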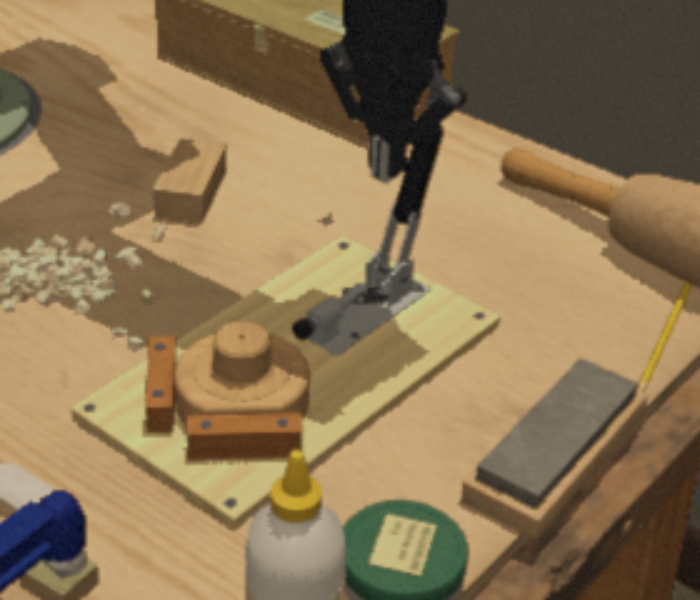

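The picture shows the closed fingertips at (380,160), right beside the V side of the black grip at (415,175). I follow the lever's arc.

>>> arm_command --motion '[[[0.007, -0.0018, 0], 0, 0], [[0.007, 0, 0.001], 0, 0], [[0.008, 0, 0.0014], 0, 0], [[0.0078, 0, 0.0021], 0, 0], [[0.0076, 0, 0.0027], 0, 0], [[0.0073, 0, 0.0034], 0, 0], [[0.007, 0, 0.004], 0, 0], [[0.0067, 0, 0.0045], 0, 0]]'

```text
time: 12.3
eef_pos: [0.5386, 0.0997, 0.1293]
orientation: [0.0, 0.719, 0.695, 0.0]
ft_force: [1.3, -0.6, 1.2]
finger_gap: 0.0002
gripper_force: 0.8
```

```bash
python3 st.py -.1602 0
```

```text
12.3 [0.5386 0.0997 0.1293] psi 1.536 F [ 1.3 -0.6  1.2] M [-0.082 -0.127 -0.023] q [ 0.05  0.43 -0.37  0.77  0.    1.65] gap 0.00022470258052641404
jig xy [-0.1596 -0.001 ] Fjig [0.5 1.3]
tool shift to goal [0.0006 0.001 ]
tool axes per jig +x: [-1.     0.003]  jig +y: [0.003 1.   ]
```

>>> arm_command --motion '[[[0.0063, 0.001, 0.0051], 0, 0], [[0.0058, 0, 0.0056], 0, 0], [[0.0053, 0, 0.0061], 0, 0], [[0.0048, 0, 0.0065], 0, 0], [[0.0042, 0, 0.0069], 0, 0], [[0.0036, 0, 0.0072], 0, 0], [[0, 0, 0], 0, 0], [[0, 0, 0], 0, 0]]'

```text
time: 12.97
eef_pos: [0.5393, 0.1288, 0.0909]
orientation: [-0.001, 0.719, 0.695, -0.001]
ft_force: [0.3, 0.6, 0.1]
finger_gap: 0.0001
gripper_force: 0.0
```

```bash
python3 st.py -.1902 0
```

```text
12.9667 [0.5393 0.1288 0.0909] psi 1.536 F [0.3 0.6 0.1] M [-0.006 -0.027  0.014] q [ 0.1   0.49 -0.39  0.7  -0.    1.71] gap 8.850589085346488e-05
jig xy [-0.1886 -0.0012] Fjig [-0.6  0.3]
tool shift to goal [0.0016 0.0012]
tool axes per jig +x: [-1.     0.003]  jig +y: [0.003 1.   ]
```

>>> arm_command --motion '[[[0.003, 0.001, 0.0075], 0, 0], [[0.0024, 0, 0.0077], 0, 0], [[0.0017, 0, 0.0079], 0, 0], [[0.001, 0, 0.007], 0, 0], [[0, 0, 0.002], 0, 0], [[0, 0, 0.002], 0, 0], [[0, 0, 0], 0, 0], [[0, 0, 0], 0, 0]]'

```text
time: 13.63
eef_pos: [0.5421, 0.1371, 0.0609]
orientation: [0.001, 0.719, 0.695, 0.001]
ft_force: [-8.9, -0.8, 31.4]
finger_gap: -0.0003
gripper_force: 15.9
```

```bash
python3 st.py
python3 - <<'E'
from h import *
im=vision.get_image("scene");cv2.imwrite("pics/s5.png",cv2.resize(im[150:390,200:480,::-1],None,fx=2.5,fy=2.5))
E
```

```text
13.6333 [0.5421 0.1371 0.0609] psi 1.536 F [-8.9 -0.8 31.4] M [-0.271  1.926 -0.004] q [ 0.12  0.53 -0.4   0.63 -0.    1.72] gap -0.00025147627722771636
jig xy [-0.1971  0.0014] Fjig [ 1.1 -8.9]
tool axes per jig +x: [-1.     0.003]  jig +y: [0.003 1.   ]
```

View pics/s5.png

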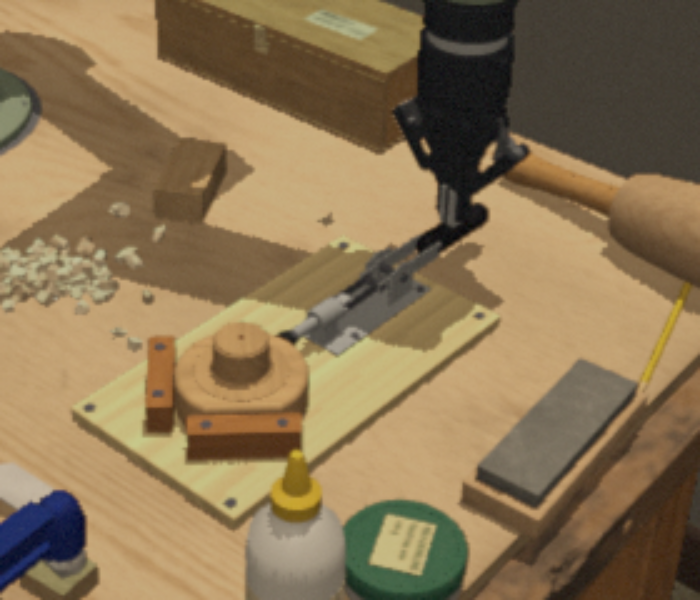

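The picture shows the lever down level under the fingers near (465,215), and the tip pressing the roundel at (290,338). 31 N at the calculated stop height (z = 0.061) agrees. I rise and check.

>>> arm_command --motion '[[[0, 0, -0.004], 0, 0], [[0, 0, -0.02], 0, 0], [[0, 0, -0.03], 0, 0], [[-0.03, 0, -0.035], 0, 0], [[-0.035, 0, -0.035], 0, 0], [[-0.035, 0, -0.03], 0, 0], [[-0.035, 0, 0], 0, 0], [[-0.035, 0, 0], 0, 0]]'

```text
time: 14.35
eef_pos: [0.5369, -0.0227, 0.2014]
orientation: [0.002, 0.719, 0.695, 0.001]
ft_force: [0.7, 0.2, -1.0]
finger_gap: 0.0001
gripper_force: 0.0
```

```bash
python3 st.py
python3 - <<'E'
from h import *
c=vision.calibration("wrist");im=vision.get_image("wrist")
cv2.imwrite("pics/w6.png",im[:,:,::-1]);np.save("w6.npy",{k:np.array(v) for k,v in c.items()},allow_pickle=True)
E
```

```text
14.35 [ 0.5369 -0.0227  0.2014] psi 1.5367 F [ 0.7  0.2 -1. ] M [-0.051 -0.011 -0.002] q [-0.18  0.34 -0.3   0.93 -0.    1.43] gap 0.0001318404596139496
jig xy [-0.0372  0.0014] Fjig [-0.2  0.7]
tool axes per jig +x: [-1.     0.002]  jig +y: [0.002 1.   ]
```

View pics/w6.png

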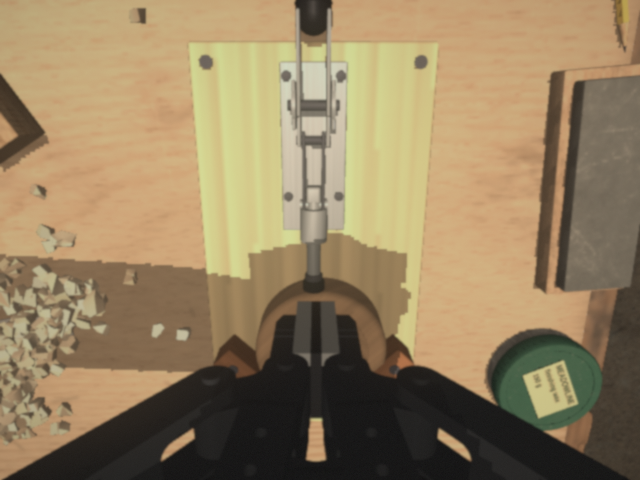

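The lever lies level, with the grip at (313,10), and the tip is on the roundel at (313,283). My fingers hide the roundel, so I take one last look from over the V.

>>> arm_command --motion '[[[-0.03, 0, 0], 0, 0], [[-0.03, 0, 0], 0, 0], [[-0.03, 0, 0], 0, 0], [[-0.015, 0, 0], 0, 0], [[0, 0, 0], 0, 0], [[0, 0, 0], 0, 0], [[0, 0, 0], 0, 0], [[0, 0, 0], 0, 0]]'

```text
time: 15.07
eef_pos: [0.532, -0.125, 0.1994]
orientation: [-0.0, 0.719, 0.695, -0.0]
ft_force: [0.1, -0.3, 0.2]
finger_gap: -0.0
gripper_force: 0.0
```

```bash
python3 st.py
python3 - <<'E'
from h import *
c=vision.calibration("wrist");im=vision.get_image("wrist")
cv2.imwrite("pics/w7.png",cv2.resize(im[60:320,180:440,::-1],(600,600),interpolation=cv2.INTER_CUBIC))
R=np.array([[-.0321,.9995],[-.9995,-.0321]]);t=np.array([.5344,-.0598])
p=proj(c,[*(R@[.065,.0057]+t),.074]);print("bedded spigot px",p,"in crop",(p-[180,60])*600/260)
E
```

```text
15.0667 [ 0.532  -0.125   0.1994] psi 1.5371 F [ 0.1 -0.3  0.2] M [-0.004 -0.042 -0.013] q [-0.37  0.36 -0.28  0.94  0.    1.24] gap -1.7867115837095114e-05
jig xy [ 0.0653 -0.0003] Fjig [0.3 0.1]
tool axes per jig +x: [-1.     0.002]  jig +y: [0.002 1.   ]
bedded spigot px [326.19488144 235.81878319] in crop [337.37280332 405.73565352]
```

View pics/w7.png

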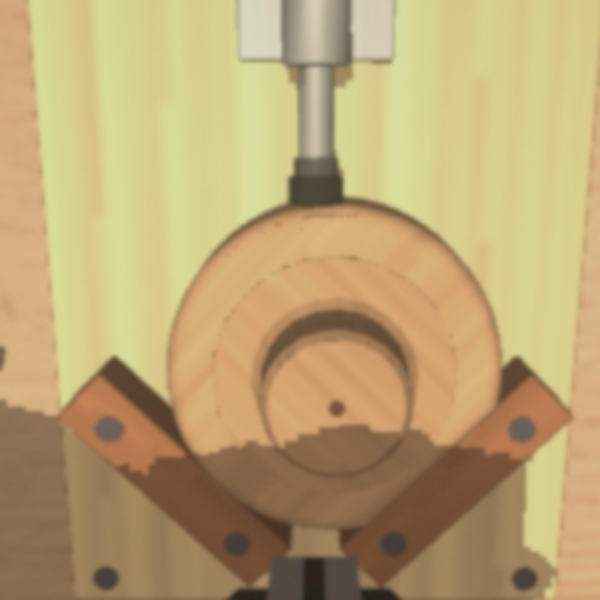

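The spigot pip is at (337,408), and the bedded place predicts (337,406). The flat is flush along the right-hand fence, the round edge is on the other fence, and the tip is pressing. Handing in.

```bash
python3 -c "
from workcell import r
print(r.hand_in())"
```

```text
the job is handed in; nothing more can be done
None
```

I rolled the roundel until its flat bedded flush on fence_left and pushed the clamp lever down to its stop; the last picture shows the spigot within 1 mm of the bedded place. I handed the job in at about 15 s, and hand-in returned no verdict; my moves stayed clear of the gouge and the mallet.

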